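# Slide the cabinet door over its spring catch

### The job

Open the small bench cabinet's sliding top door: with closed fingertips press down the long spring-loaded catch pad beside the door and, keeping it down, push the door's tab along so that the door runs over the catch. Push on until the door is against its end stop and the catch has sprung back up behind it, then move clear. Only press and push: pick nothing up and leave the loose things on the bench where they are.

Things in the scene. Friction and masses are not known exactly. Their poses are not given: they have to be found in the camera images.
- cabinet: low grey steel cabinet fixed on the bench, 193 x 315 x 94 mm, lying so that its aluminium door slides horizontally on two rails on top. Origin on the bench surface under the door's track; its body spans x -108..85 and y -140..175 mm in its own frame. Its y axis is the direction in which the door slides open, z is up; the catch pad and the tab lie on its -x side, which faces away from the robot (so the door opens towards the robot's right, give or take 30 degrees)
- door (a joint): travel of the door in m along the cabinet's +y: 0 fully closed, 0.165 fully open against the stop (starts anywhere from 0 to 0.02). The door is an aluminium plate 135 x 110 x 8 mm, underside 80 mm above the bench; its leading edge is at cabinet y = -10 mm and its trailing edge at y = -120 mm when the joint reads 0. About 2 N moves it; it stays where it is left
- door_tab (a point): centre of the pushed face of the door's tab: an upright face, looking to the cabinet's -y, 42 mm wide (cabinet x -100..-58 mm) and 26 mm high (80 to 106 mm above the bench), with a back sloping down on its +y side. It overhangs the catch pad, 3 mm above it, and moves with the door. Site at cabinet x = -83 mm, y = -75 mm + door travel, z = 93 mm
- catch (a joint): how far the spring catch is pressed down, m: 0 up, 0.012 fully down. Spring: 2.8 N to start, 7 N fully down; it comes back up by itself. Pressed 9 mm or more it lets the door pass; once the door's leading edge is over the tooth (door travel above 0.035) the door keeps it down at about 9 mm, and behind the trailing edge (door travel above 0.150) it springs up again
- catch_pad (a point): centre of the top face of the catch's flat dark-steel pad, 42 mm wide (cabinet x) and 160 mm long (cabinet y -130..30 mm), top 77 mm above the bench when up; press anywhere on it, a fingertip may slide along it. It sits at cabinet x = -83, y = -50 mm, beside the door with free air on its outer (-x) side. Below it is a fixed housing with its top 52 mm above the bench
- catch_tooth (a point): centre of the top of the catch's tooth, 18 (cabinet x) x 12 (cabinet y) mm, standing 12 mm higher than the pad's top at the pad's +y end (cabinet x = -53, y = 24 mm). It is one piece with the pad. When up it overlaps the door's edge by 9 mm and blocks it
- heat_sink: loose finned aluminium heat sink, 80 x 60 x 32 mm, on the bench on the catch side; leave alone. Origin at the centre of its underside
- pipe_cap: loose yellow hard silicone pipe cap, 50 mm across, 38 mm high, on the bench on the catch side; leave alone. Origin at the centre of its underside
- t_joint: loose white PVC T-joint lying flat on the bench on the catch side, about 84 x 67 x 34 mm; leave alone. Origin under the crossing, on the bench
- socket: loose chrome socket standing on the bench on the catch side, 30 mm across, 40 mm high; leave alone. Origin at the centre of its underside

How it is judged:
By the outcome, as a careful person would: the job done as asked, in the order asked, and still so for the second after the job is handed in, with the robot touching nothing.
It also fails if it takes over 40 s, if anything falls off the work surface, if the arm or the gripper's body presses on something with over 40 N, if the wrist force passes 120 N, or if a joint passes its speed limit or range.

### The arm

A 7-joint arm with a two-finger parallel gripper is mounted at the origin on the work surface. World frame = base frame: x ahead of the robot, y to its left, z up, the work surface at z = 0. Lengths are in mm, angles in rad, forces in N, time in s.
With the tool pointing down it reaches from about 425 to 875 mm from the base axis. Payload 8.4 kg.
Tool frame: the origin (TCP) lies at the very end of the fingers, on their centre line; the grasp point (between the pads) lies 19 mm behind it (arm.grasp_offset is the distance from the TCP to the grasp point, in mm); x points along the fingers, y is the direction in which the jaws open and shut, and the axes are right-handed (so a half turn about x gives the same grasp; the last joint's range is limited). The gripper opens to 87 mm and grips with 3 to 60 N. Pads are 19 mm wide; open, the fingers measure 117 mm over their backs; the gripper's body (75 mm by 190 mm) begins 51 mm behind the grasp point.
Start: joints at [1.159, 0.333, 0.04, 1.465, -0.013, 1.343, -0.059], TCP at [199.998, -618.436, 198.846] pointing down, gripper open.
Joint ranges: [-2.58, 2.58], [-0.38, 2.09], [-1.3, 1.39], [0.25, 2.4], [-1.5, 4.64], [0.08, 2.09], [-2.65, 2.65]. Speed limits (rad/s): [2.22, 2.22, 2.79, 2.79, 3.14, 3.14, 3.14].

### API

Orientations are given as a rotation vector (axis times angle).
In Python, from cell import arm gives the robot as it stands.
- The arm moves only by the tool jog_arm, never from a script. Its argument "targets" is one flat list of numbers, 7 for each row, row after row: the shift along the tool's x, y, z in units of 50 mm (1.0 is 50 mm), then the turn, a rotation vector about the tool's x, y, z in rad, then the finger opening in mm, from 0 to 87. In form: [dx, dy, dz, rx, ry, rz, jaw, dx, dy, dz, rx, ry, rz, jaw, ...]. A call has 1 to 20 rows; each row shifts and turns the commanded pose from where the row before left it, along the tool's axes as they then stand; what a row does not reach is not made up. A row lasts 1/8 s, in which the tool goes at most 62.5 mm and 10.7 degrees, less where a joint would pass 70% of its speed; a pose out of reach is approached as far as the arm can. A call is refused whole if a number of a shift passes 1 or a number of a turn 0.188, either way. A call with a gripper value outside its range is refused whole. The fingers move at their own pace and stop on an object; "squeeze" is the grip in N (left out, the last holds). Time passes only in rows, so rows that do not move let the fingers close. It gives the time, the measured TCP pose, the force and the opening at its end, in the units of the state.
- arm.read_state(): the state, without advancing time (a new reading comes with each control period).
- arm.snapshot(name): name is "scene" or "side" or "wrist"; returns a dict with "color" (480x640x3 uint8, red, green, blue), "depth" (480x640 float32, mm along the optical axis (not along the pixel's ray), 0 where there is no reading), "intrinsics" (3x3 intrinsics, pixels), "position" and "rotation" of the camera in the world. Camera axes: x right, y up, looking along -z (the intrinsics and any distortion apply to the point x, -y, -z); pixel columns grow to the right and rows downward; lengths in mm; the calibration is good to about 2 mm. A picture is of the moment at which its call begins.
- arm.close_job(): hands the job in, once; it reports no verdict.
The state is a dict: "time_s": time; "joint_positions": joint angles; "dq": joint speeds; "tau": joint torques, N m; "ee_pos": TCP position; "tcp_rot": TCP orientation; "contact_force": force on the tool from outside, world axes, zero at the start; "ft_torque": the same for the moment, N m; "grip_width": finger opening in mm.
Only numpy, scipy, OpenCV 4.12 (cv2) and the standard library are available. Lean on these libraries where they do the work, as an engineer would, in place of code of your own. Each camera call takes 0.05 s, during which the arm holds its last target. There are 200 camera calls.

## Working session

There is one attempt and no reset: what is moved stays moved. The work goes in short steps, Python scripts to look and compute and a tool call to move; the robot and the scene stay as the last step left them, time stands still between calls to the robot, and variables do not carry over. Pictures are saved under pics/ and viewed, about 8 in all and at most 12, crops included, and the job is handed in when it is done.

Besides the shell and the picture viewer there is one more tool, called as name(argument=value, ...) on one line, values as JSON. jog_arm: Moves the arm, as the interface text tells. Its arguments: {"type":"object","properties":{"targets":{"type":"array"},"squeeze":{"type":"number"}},"required":["targets"]}

```bash
mkdir -p pics; cat > h.py <<'E'
from cell import arm
import numpy as np, cv2
def snap(n,f):
    s=arm.snapshot(n); np.savez(''+f+'.npz',**s)
    cv2.imwrite(f'pics/{f}.png',s['color'][:,:,::-1]); return s
def world(s,u,v,d=None):
    K=s['intrinsics']; d=s['depth'][int(v),int(u)] if d is None else d
    c=np.array([(u-K[0,2])/K[0,0]*d,-(v-K[1,2])/K[1,1]*d,-d]); return s['rotation']@c+s['position']
E
python3 - <<'E'
from h import *
st=arm.read_state(); print(st['ee_pos'],st['tcp_rot'],st['contact_force'],st['grip_width'])
a=snap('scene','sc0');b=snap('side','si0')
for s in(a,b): print(s['position'],s['rotation'].round(3).tolist(),s['intrinsics'].tolist())
E
```

```text
[ 199.82810837 -617.98131878  197.9400707 ] [ 2.0529619   0.32541648 -2.05371745] [ 0.15246029 -0.09942792  0.72724412] 86.7695534603471
[1042.46818367   61.69811803  666.26688561] [0.463, 0.491, 1.544] [[510.50441854723647, 0.0, 321.2602284380167], [0.0, 510.50441854723647, 238.38076410743167], [0.0, 0.0, 1.0]]
[ 360.70562487 -397.94694005  658.44841604] [0.729, -0.201, -0.556] [[520.9946298003509, 0.0, 311.6848699673906], [0.0, 520.9946298003509, 233.6260525093109], [0.0, 0.0, 1.0]]
```

View pics/sc0.png

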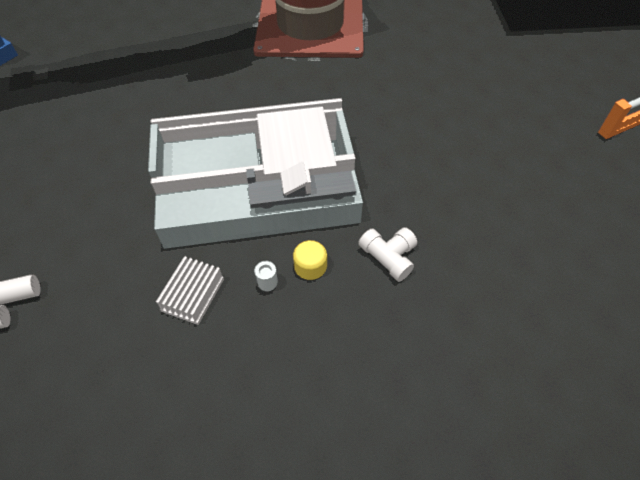

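View pics/si0.png

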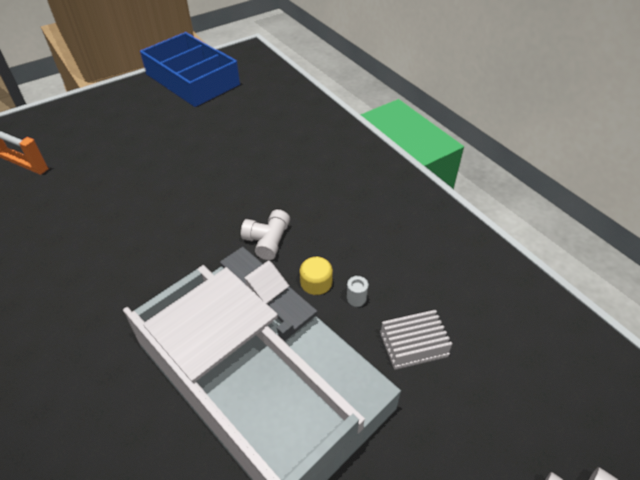

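```bash
sed -i 's/^import numpy.*/import numpy as np, cv2\nfrom scipy.spatial.transform import Rotation as R/; s/return s\[.rotation.\]@c/return R.from_rotvec(s["rotation"]).as_matrix()@c/' h.py
python3 - <<'E'
from h import *
a=np.load('sc0.npz');b=np.load('si0.npz')
i=cv2.resize(a['color'][90:250,140:380,::-1],None,fx=3.3,fy=3.3,interpolation=cv2.INTER_CUBIC);cv2.imwrite('pics/c1.png',i)
for s,pts in((a,[(310,260),(388,252),(266,272),(190,285),(300,220),(262,193),(335,190),(295,172),(290,130),(190,205)]),(b,[(316,270),(265,235),(357,285),(415,335),(200,330),(350,390)])):
    for p in pts: print(p,world(s,*p).round(1))
E
```

```text
(310, 260) [647.   27.9  40.3]
(388, 252) [623.9 142.7  30.5]
(266, 272) [664.7 -35.1  33.5]
(190, 285) [ 686.4 -142.8   29.1]
(300, 220) [565.2   8.4  27.2]
(262, 193) [552.4 -47.3  75.9]
(335, 190) [544.7  62.2  76.7]
(295, 172) [530.7   2.3  99.8]
(290, 130) [431.  -12.2  89.5]
(190, 205) [ 559.7 -160.    53. ]
(316, 270) [630.   20.2  38.7]
(265, 235) [605.7 136.3  27.3]
(357, 285) [667.2 -34.5  33.8]
(415, 335) [ 685.  -146.1   28.8]
(200, 330) [431.6 -11.   85.9]
(350, 390) [ 554.2 -171.2   52.7]
```

View pics/c1.png

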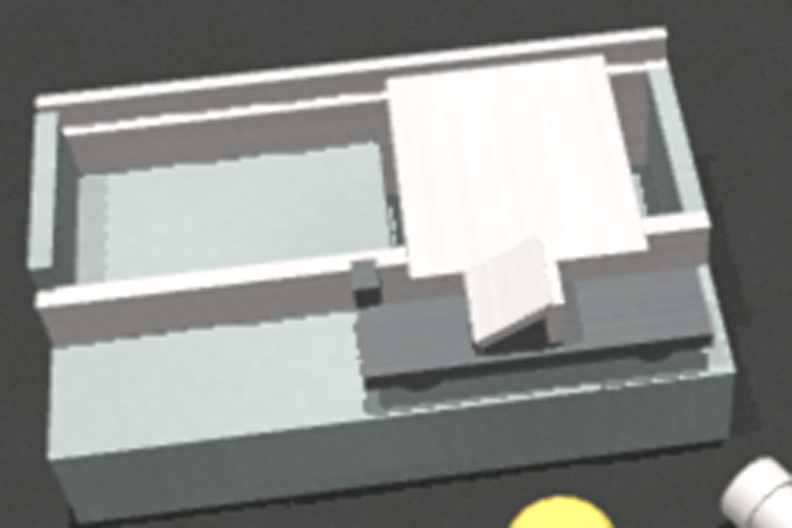

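```bash
python3 - <<'E'
from h import *
from scipy.optimize import least_squares
s=np.load('sc0.npz')
def ray(u,v,z):
    o=s['position'];p=world(s,u,v,100.);d=p-o;return o+d*(z-o[2])/d[2]
C=[(50,459,-108,175,52),(734,372,-108,-140,52),(80,522,-108,175,0),(725,440,-108,-140,0),(368,378,-104,30,77),(713,334,-104,-130,77)]
W=np.array([ray(140+u/3.3,90+v/3.3,z)[:2] for u,v,_,_,z in C]);L=np.array([c[2:4] for c in C])
def rot(t):return np.array([[np.cos(t),-np.sin(t)],[np.sin(t),np.cos(t)]])
f=lambda p:(L@rot(p[2]).T+p[:2]-W).ravel()
r=least_squares(f,[450,0,3.1]);print(r.x,r.fun.reshape(-1,2).round(1).tolist())
p=r.x;inv=lambda w:(rot(p[2]).T@(np.array(w[:2])-p[:2])).round(1)
# door leading edge corner, tab features
for n,u,v,z in[('doorlead',413,278,88),('doorlead far',388,80,88),('doortrail',645,250,88),('tabtop',540,238,106),('tabtop out',556,303,106),('tooth',366,268,89)]:
    print(n,inv(ray(140+u/3.3,90+v/3.3,z)))
np.save('pose.npy',p)
for n,l in[('pad',(-83,-50)),('tab0',(-83,-75)),('tooth',(-53,24))]:print(n,rot(p[2])@l+p[:2])
print(R.from_rotvec(arm.read_state()['tcp_rot']).as_matrix().round(3))
E
```

```text
[467.79771472 -52.05773516   3.32304774] [[-0.0, -0.4], [0.4, 0.4], [0.4, -0.3], [-0.6, 1.8], [-0.1, -2.3], [0.0, 0.8]]
doorlead [-58.3   2.3]
doorlead far [76.4  3. ]
doortrail [ -58.1 -105.5]
tabtop [-59.8 -56.9]
tabtop out [-99.3 -58.7]
tooth [-49.6  23.1]
pad [540.41198504  12.09963188]
tab0 [535.90046105  36.68918559]
tooth [524.2586316  -66.09927586]
[[-0.001  0.308 -0.951]
 [ 0.001 -0.951 -0.308]
 [-1.    -0.001  0.   ]]
```

jog_arm(targets=[0,0,0,0.132,0,0,0,0,-0.67,-0.5,0,0,0,0,0,-0.67,-0.5,0,0,0,0,0,-0.67,-0.5,0,0,0,0,0,-0.67,-0.5,0,0,0,0,0,-0.67,-0.5,0,0,0,0,0,-0.67,-0.5,0,0,0,0,0,-0.67,-0.5,0,0,0,0,0,-0.67,-0.5,0,0,0,0,0,-0.67,-0.5,0,0,0,0,0,-0.67,-0.5,0,0,0,0,0,-0.67,-0.5,0,0,0,0,0,-0.67,-0.5,0,0,0,0,0,-0.67,-0.5,0,0,0,0,0,-0.67,-0.5,0,0,0,0,0,-0.67,-0.5,0,0,0,0,0,-0.67,-0.5,0,0,0,0,0,-0.67,-0.5,0,0,0,0,0,-0.67,-0.5,0,0,0,0,0,0,0,0,0,0,0])

```text
time_s: 2.6
ee_pos: [534.4, 59.3, 198.4]
tcp_rot: [2.124, 0.2, -2.125]
contact_force: [-0.1, -0.6, -0.3]
grip_width: 0.7
```

```bash
cat >> h.py <<'E'
def cab(w):
    p=np.load('pose.npy');c,s=np.cos(p[2]),np.sin(p[2])
    d=np.array(w)-[p[0],p[1],0];return np.array([c*d[0]+s*d[1],-s*d[0]+c*d[1],d[2]]).round(1)
def stat():
    st=arm.read_state();M=R.from_rotvec(st['tcp_rot']).as_matrix();p=np.load('pose.npy')
    print('t',st['time_s'],'cab',cab(st['ee_pos']),'F',np.round(st['contact_force'],1),'grip',round(st['grip_width'],1))
    print('tooly vs caby deg',np.degrees(np.arctan2(M[1,1],M[0,1])-np.arctan2(np.cos(p[2]),-np.sin(p[2]))).round(2),'toolx',M[:,0].round(3))
E
python3 -c "
from h import *
stat()
a=snap('wrist','w1');b=snap('scene','sc1')
cv2.imwrite('pics/c2.png',np.hstack([cv2.resize(a['color'][:,:,::-1],(400,300)),cv2.resize(b['color'][90:240,150:350,::-1],(400,300))]))"
```

```text
t 2.6 cab [-85.6 -97.5 198.4] F [-0.1 -0.6 -0.3] grip 0.7
tooly vs caby deg 0.26 toolx [-0.001  0.002 -1.   ]
```

View pics/c2.png

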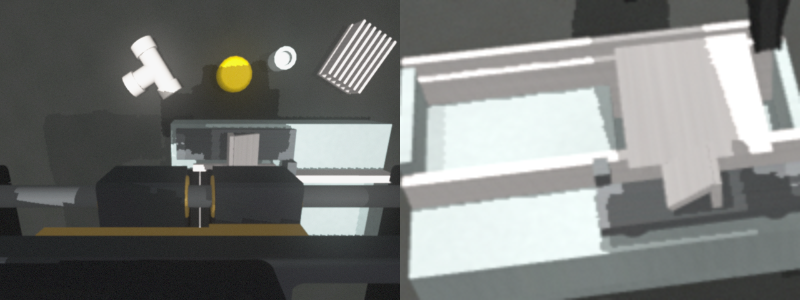

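```bash
python3 -c "
from h import *
s=np.load('w1.npz')
for u in (280,300,320,340,355,365,375,390,420,440,470): print(u,[cab(world(s,u,v)).tolist() for v in (215,235,250)])
for v in range(195,216,3): print(v,cab(world(s,440,v)),cab(world(s,300,v)))
"
```

```text
280 [[-92.2, -132.1, 51.5], [-73.4, -132.6, 50.2], [-59.7, -132.7, 52.0]]
300 [[-96.8, -112.8, 76.3], [-79.9, -112.9, 77.4], [-66.5, -113.1, 76.0]]
320 [[-96.9, -96.2, 76.3], [-79.7, -96.1, 76.2], [-66.3, -96.0, 75.1]]
340 [[-97.0, -79.6, 76.7], [-79.8, -79.2, 75.9], [-66.7, -79.0, 76.2]]
355 [[-96.9, -67.0, 75.8], [-79.8, -66.5, 75.6], [-66.9, -66.2, 76.5]]
365 [[-99.5, -60.4, 89.8], [-84.2, -60.4, 94.5], [-72.7, -60.3, 97.2]]
375 [[-97.1, -50.4, 76.2], [-86.7, -54.1, 104.7], [-74.7, -53.5, 104.4]]
390 [[-100.1, -41.1, 92.7], [-85.3, -41.4, 98.6], [-72.8, -40.6, 97.5]]
420 [[-97.4, -13.2, 77.2], [-80.3, -12.0, 76.9], [-66.4, -10.2, 74.0]]
440 [[-97.4, 3.6, 76.5], [-80.5, 4.7, 77.3], [-67.2, 6.1, 76.4]]
470 [[-97.6, 28.2, 77.1], [-80.6, 30.0, 77.1], [-67.4, 31.6, 76.4]]
195 [-108.    18.    27.5] [-107.6 -115.1   30. ]
198 [-108.2   10.7   50.8] [-107.8 -113.9   53.1]
201 [-105.5   10.8   51.2] [-105.  -114.    51.7]
204 [-102.8   11.2   50.7] [-102.2 -114.1   51.1]
207 [-104.     3.2   75.8] [-103.4 -112.8   75.9]
210 [-101.7    3.1   77. ] [-101.  -112.8   76.6]
213 [-99.1   3.4  76.7] [ -98.4 -112.8   75.8]
```

jog_arm(targets=[0.38,0,0.06,0,0,0,0,0.38,0,0,0,0,0,0,0.38,0,0,0,0,0,0,0.38,0,0,0,0,0,0,0.38,0,0,0,0,0,0,0.38,0,0,0,0,0,0,0.08,0,0,0,0,0,0,0.08,0,0,0,0,0,0,0.06,0,0,0,0,0,0,0.06,0,0,0,0,0,0,0.05,0,0,0,0,0,0,0.04,0,0,0,0,0,0,0,0,0,0,0,0,0,0,0,0,0,0,0,0])

```text
time_s: 4.45
ee_pos: [531.4, 55.1, 66.5]
tcp_rot: [2.127, 0.193, -2.127]
contact_force: [0.0, -1.0, -0.0]
grip_width: 0.5
```

```bash
python3 -c "
from h import *
stat()"
```

```text
t 4.45 cab [-81.9 -93.9  66.5] F [ 0. -1. -0.] grip 0.5
tooly vs caby deg -0.04 toolx [ 0.  0. -1.]
```

```bash
python3 -c "
from h import *
a=snap('wrist','w2');b=snap('scene','sc2')
for u,v in((420,235),(440,235),(300,235),(320,225)):print(cab(world(a,u,v)))
cv2.imwrite('pics/c3.png',np.hstack([cv2.resize(a['color'][:,:,::-1],(400,300)),cv2.resize(b['color'][90:240,200:400,::-1],(400,300))]));stat()"
```

```text
[-101.3  -37.8   51.7]
[-101.2  -26.7   51.3]
[-101.1 -103.6   51.1]
[-106.8  -92.6   51.1]
t 4.55 cab [-81.9 -93.9  66.5] F [ 0.2 -1.6  0.6] grip 0.6
tooly vs caby deg -0.04 toolx [ 0.  0. -1.]
```

View pics/c3.png

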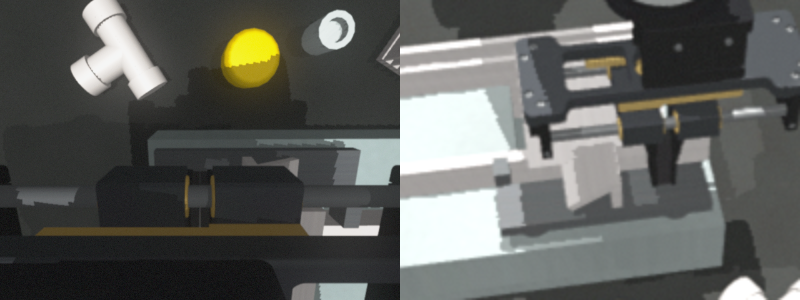

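```bash
python3 -c "
from h import *
for f in('sc0','sc1','sc2'):
  s=np.load(f+'.npz')
  z=[np.array([cab(world(s,u,v))[2] for u in us for v in vs]) for us,vs in((range(256,275),range(194,202)),(range(335,352),range(188,195)))]
  print(f,[np.median(q) for q in z],[cab(world(s,u,v)).tolist() for u,v in((250,175),(252,174),(251,173))])
s=np.load('w2.npz')
for v in range(225,300,8): print(v,cab(world(s,300,v)),cab(world(s,420,v)))
"
```

```text
sc0 [np.float64(77.4), np.float64(76.9)] [[-57.3, 25.1, 89.2], [-54.9, 22.0, 88.2], [-53.5, 23.3, 89.2]]
sc1 [np.float64(77.3), np.float64(76.7)] [[-58.5, 25.0, 90.5], [-55.8, 21.9, 89.3], [-54.5, 23.2, 90.3]]
sc2 [np.float64(77.3), np.float64(76.7)] [[-58.2, 25.0, 90.3], [-57.7, 21.8, 91.3], [-53.2, 23.3, 88.9]]
225 [-106.8 -103.5   51.4] [-106.8  -38.    51.2]
233 [-102.3 -103.6   51.2] [-102.5  -38.    52.1]
241 [-103.8 -102.4   75.3] [-104.3  -44.6   77.1]
249 [ -99.9 -102.5   75.4] [-100.   -44.1   76.2]
257 [ -96.  -102.5   76.1] [-96.3 -44.2  77.3]
265 [ -91.8 -102.5   75.9] [-120.6  -68.8  165.5]
273 [ -93.2 -101.7   91.9] [-120.1  -69.9  169.9]
281 [-118.9  -97.5  171.9] [-120.3  -71.5  175.8]
289 [-118.4  -97.3  175.7] [-119.9  -72.4  179.5]
297 [-117.3  -97.2  177.4] [-119.9  -73.6  183.7]
```

jog_arm(targets=[0.04,0,0,0,0,0,0,0.04,0,0,0,0,0,0,0,0,0,0,0,0,0])

```text
time_s: 4.92
ee_pos: [531.1, 55.1, 62.1]
tcp_rot: [2.126, 0.193, -2.127]
contact_force: [0.4, 0.5, -0.5]
grip_width: 0.6
```

```bash
python3 -c "
from h import *
stat()
b=snap('scene','sc3');a=snap('side','si3')
z=[np.array([cab(world(b,u,v))[2] for u in us for v in vs]) for us,vs in((range(256,275),range(194,202)),(range(335,352),range(188,195)))]
print([np.median(q) for q in z])
cv2.imwrite('pics/c4.png',np.hstack([cv2.resize(b['color'][140:220,270:370,::-1],(400,320),interpolation=2),cv2.resize(a['color'][220:340,190:340,::-1],(400,320),interpolation=2)]))"
```

```text
t 4.925 cab [-81.6 -94.   62.1] F [ 0.4  0.5 -0.5] grip 0.6
tooly vs caby deg -0.04 toolx [-0.  0. -1.]
[np.float64(77.45), np.float64(76.8)]
```

View pics/c4.png

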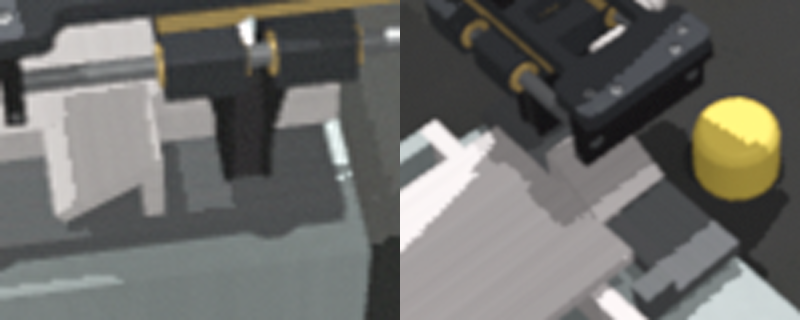

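```bash
python3 -c "
from h import *
b=np.load('sc3.npz')
for v in range(160,200,2): print(v,[cab(world(b,u,v)).tolist() for u in (329,333)])
st=arm.read_state();print(st['joint_positions'],st['tau'])
"
```

```text
160 [[-118.9, -85.4, 167.3], [-91.1, -95.7, 136.6]]
162 [[-118.6, -85.4, 163.1], [-91.2, -95.7, 132.7]]
164 [[-91.2, -90.0, 129.5], [-92.4, -95.6, 129.8]]
166 [[-91.0, -90.0, 125.1], [-90.7, -95.9, 123.9]]
168 [[-91.8, -89.9, 121.8], [-90.7, -95.9, 119.6]]
170 [[-90.3, -90.2, 115.9], [-91.2, -95.9, 115.9]]
172 [[-90.9, -90.1, 112.3], [-90.4, -96.1, 110.7]]
174 [[-92.0, -89.9, 109.3], [-90.4, -96.1, 106.4]]
176 [[-88.7, -90.5, 101.1], [-90.7, -96.1, 102.3]]
178 [[-89.8, -90.3, 98.0], [-91.8, -96.0, 99.2]]
180 [[-90.8, -90.2, 94.7], [-91.4, -96.1, 94.3]]
182 [[-90.9, -90.2, 90.3], [-90.7, -96.3, 89.0]]
184 [[-88.8, -90.5, 83.4], [-85.6, -97.2, 78.5]]
186 [[-87.2, -90.8, 76.8], [-89.6, -96.5, 78.6]]
188 [[-91.7, -90.1, 77.6], [-92.4, -96.1, 77.4]]
190 [[-96.2, -89.4, 78.3], [-96.4, -95.4, 77.5]]
192 [[-97.9, -89.1, 75.8], [-99.5, -94.9, 76.5]]
194 [[-102.1, -88.4, 76.1], [-103.1, -94.3, 76.2]]
196 [[-102.2, -88.4, 71.6], [-103.0, -94.4, 71.4]]
198 [[-103.4, -88.2, 68.3], [-92.8, -96.3, 54.0]]
[ 0.34482075  0.27499422 -0.60358907  1.88063303  0.1795572   1.03994182
 -1.72262957] [ 3.67676330e-03 -5.02279687e+01 -5.52948698e+00 -3.52079737e+01
 -3.05885442e-03 -7.97490869e-02 -2.61163186e-03]
```

jog_arm(targets=[0.04,0,0,0,0,0,0,0.04,0,0,0,0,0,0,0.04,0,0,0,0,0,0,0,0,0,0,0,0,0])

```text
time_s: 5.52
ee_pos: [531.1, 55.1, 56.1]
tcp_rot: [2.126, 0.193, -2.127]
contact_force: [0.7, 0.6, -0.3]
grip_width: 0.7
```

jog_arm(targets=[0.04,0,0,0,0,0,0,0.02,0,0,0,0,0,0,0,0,0,0,0,0,0])

```text
time_s: 5.9
ee_pos: [531.3, 55.1, 53.5]
tcp_rot: [2.127, 0.193, -2.127]
contact_force: [-0.9, 0.1, 2.6]
grip_width: 0.3
```

jog_arm(targets=[0.04,0,0,0,0,0,0,0.04,0,0,0,0,0,0,0.04,0,0,0,0,0,0,0.04,0,0,0,0,0,0,0,0,0,0,0,0,0])

```text
time_s: 6.52
ee_pos: [531.4, 55.2, 45.4]
tcp_rot: [2.127, 0.193, -2.127]
contact_force: [-0.7, -0.6, 5.3]
grip_width: 0.4
```

```bash
cat >> h.py <<'E'
def padz(f):
    b=snap('scene',f)
    print('pad z',[np.median([cab(world(b,u,v))[2] for u in us for v in vs]).round(1) for us,vs in((range(258,272),range(197,202)),(range(335,350),range(191,195)))]);return b
E
python3 -c "
from h import *
padz('sc4');stat()"
```

```text
pad z [np.float64(68.9), np.float64(68.7)]
t 6.575 cab [-81.9 -93.9  45.4] F [-1.7  1.3  5.7] grip 0.6
tooly vs caby deg -0.04 toolx [ 0.  0. -1.]
```

jog_arm(targets=[0.03,0,0,0,0,0,0,0.02,0,0,0,0,0,0,0,0,0,0,0,0,0])

```text
time_s: 6.95
ee_pos: [531.4, 55.2, 43.0]
tcp_rot: [2.127, 0.193, -2.126]
contact_force: [-0.9, 0.0, 5.0]
grip_width: 0.7
```

```bash
python3 -c "
from h import *
padz('sc5');stat()"
```

```text
pad z [np.float64(66.5), np.float64(66.8)]
t 7.0 cab [-81.9 -94.   43. ] F [-1.8 -0.4  5.7] grip 0.2
tooly vs caby deg -0.04 toolx [ 0.  0. -1.]
```

jog_arm(targets=[0,0.1,0,0,0,0,0,0,0.1,0,0,0,0,0,0,0.1,0,0,0,0,0,0,0.1,0,0,0,0,0,0,0.1,0,0,0,0,0,0,0.1,0,0,0,0,0,0,0.1,0,0,0,0,0,0,0.1,0,0,0,0,0,0,0,0,0,0,0,0])

```text
time_s: 8.12
ee_pos: [539.1, 17.2, 43.3]
tcp_rot: [2.129, 0.195, -2.125]
contact_force: [-0.6, 3.9, 6.4]
grip_width: 0.5
```

```bash
python3 -c "
from h import *
b=padz('sc6');stat()
cv2.imwrite('pics/c5.png',cv2.resize(b['color'][90:240,150:380,::-1],None,fx=3,fy=3))"
```

```text
pad z [np.float64(67.0), np.float64(66.7)]
t 8.175 cab [-82.6 -55.3  43.3] F [0.4 4.6 5.2] grip 0.3
tooly vs caby deg 0.01 toolx [ 0.001  0.002 -1.   ]
```

View pics/c5.png

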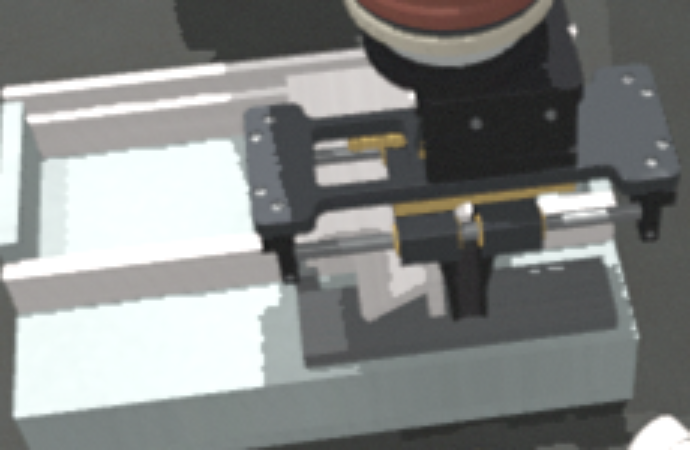

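jog_arm(targets=[0,0.1,0,0,0,0,0,0,0.1,0,0,0,0,0,0,0.1,0,0,0,0,0,0,0.1,0,0,0,0,0,0,0.1,0,0,0,0,0,0,0.1,0,0,0,0,0,0,0,0,0,0,0,0])

```text
time_s: 9.05
ee_pos: [544.6, -12.3, 43.3]
tcp_rot: [2.129, 0.195, -2.125]
contact_force: [0.2, 4.2, 5.3]
grip_width: 0.4
```

```bash
cat >> h.py <<'E'
def face(b):
    # tab points seen by scene camera: z 95-110, x -105..-60
    q=np.array([cab(world(b,u,v)) for v in range(120,230) for u in range(150,370)])
    m=(q[:,2]>84)&(q[:,2]<105)&(q[:,0]<-60)&(q[:,0]>-103);t=q[m]
    print('tab/finger y by z',[(z,np.percentile(t[abs(t[:,2]-z)<3][:,1],[1,50,99]).round(0).tolist()) for z in(88,95,102)])
E
python3 -c "
from h import *
b=padz('sc7');stat();face(b)"
```

```text
pad z [np.float64(66.8), np.float64(67.1)]
t 9.1 cab [-82.7 -25.2  43.3] F [-0.   2.9  4.9] grip 0.7
tooly vs caby deg 0.01 toolx [ 0.001  0.002 -1.   ]
tab/finger y by z [(88, [-34.0, 23.0, 28.0]), (95, [-35.0, 13.0, 21.0]), (102, [-36.0, -1.0, 9.0])]
```

jog_arm(targets=[0,0.12,0,0,0,0,0,0,0.12,0,0,0,0,0,0,0.12,0,0,0,0,0,0,0.12,0,0,0,0,0,-0.04,0.12,0,0,0,0,0,-0.04,0.12,0,0,0,0,0,-0.04,0.12,0,0,0,0,0,-0.04,0.12,0,0,0,0,0,0,0.12,0,0,0,0,0,0,0.12,0,0,0,0,0,0,0.12,0,0,0,0,0,0,0.12,0,0,0,0,0,0,0,0,0,0,0,0])

```text
time_s: 10.72
ee_pos: [556.2, -83.7, 50.0]
tcp_rot: [2.126, 0.195, -2.129]
contact_force: [-1.1, 3.6, -2.1]
grip_width: 0.7
```

```bash
python3 -c "
from h import *
b=padz('sc8');stat();face(b)"
```

```text
pad z [np.float64(68.4), np.float64(68.2)]
t 10.775 cab [-81.2  47.1  50.1] F [-1.6  3.5 -2.4] grip 0.4
tooly vs caby deg -0.01 toolx [-0.001  0.001 -1.   ]
tab/finger y by z [(88, [38.0, 93.0, 99.0]), (95, [39.0, 83.0, 92.0]), (102, [37.0, 70.0, 80.0])]
```

jog_arm(targets=[0,0.08,0,0,0,0,0,0,0.08,0,0,0,0,0,0,0.08,0,0,0,0,0,0,0.08,0,0,0,0,0,0,0.08,0,0,0,0,0,0,0.08,0,0,0,0,0,0,0.08,0,0,0,0,0,0,0.08,0,0,0,0,0,0,0,0,0,0,0,0])

```text
time_s: 11.9
ee_pos: [562.3, -115.1, 50.8]
tcp_rot: [2.126, 0.195, -2.128]
contact_force: [-2.9, 5.7, -0.1]
grip_width: 0.4
```

```bash
python3 -c "
from h import *
b=padz('sc9');stat();face(b)"
```

```text
pad z [np.float64(77.4), np.float64(76.0)]
t 11.95 cab [-81.6  79.1  50.8] F [-1.8  6.   0.2] grip 0.5
tooly vs caby deg -0.0 toolx [-0.001  0.001 -1.   ]
tab/finger y by z [(88, [20.0, 120.0, 130.0]), (95, [71.0, 114.0, 123.0]), (102, [70.0, 101.0, 111.0])]
```

Catch is up; push on gently to the stop.

jog_arm(targets=[0,0.04,0,0,0,0,0,0,0.04,0,0,0,0,0,0,0,0,0,0,0,0])

```text
time_s: 12.32
ee_pos: [562.3, -115.3, 50.7]
tcp_rot: [2.125, 0.202, -2.129]
contact_force: [-7.8, 15.3, 4.2]
grip_width: 0.1
```

jog_arm(targets=[0,-0.1,0,0,0,0,0,0,-0.15,0,0,0,0,0,0,0,0,0,0,0,0,-0.4,0,0,0,0,0,0,-0.5,0,0,0,0,0,0,-0.5,0,0,0,0,0,0,-0.5,0,0,0,0,0,0,-0.5,0,0,0,0,0,0,-0.5,-0.5,0,0,0,0,0,0,-0.7,0,0,0,0,0,0,-0.7,0,0,0,0,0,0,-0.7,0,0,0,0,0,0,-0.7,0,0,0,0,0,0,-0.7,0,0,0,0,0,0,0,0,0,0,0,0])

```text
time_s: 14.2
ee_pos: [524.9, 92.1, 197.7]
tcp_rot: [2.127, 0.198, -2.122]
contact_force: [0.3, -0.5, 0.4]
grip_width: 0.3
```

```bash
python3 -c "
from h import *
b=padz('sc10');stat();face(b)
for u,v in((310,260),(388,252),(266,272),(190,285)):print(world(b,u,v).round(1))
cv2.imwrite('pics/c6.png',b['color'][:,:,::-1])"
```

```text
pad z [np.float64(77.4), np.float64(76.4)]
t 14.25 cab [ -82.2 -129.3  197.4] F [ 0.7 -0.9 -0.1] grip 0.5
tooly vs caby deg 0.08 toolx [ 0.002 -0.    -1.   ]
tab/finger y by z [(88, [20.0, 125.0, 132.0]), (95, [90.0, 116.0, 124.0]), (102, [90.0, 104.0, 112.0])]
[645.7  27.8  38.3]
[624.  142.7  30.6]
[663.2 -35.5  30.9]
[ 686.7 -142.6   29.6]
```

View pics/c6.png

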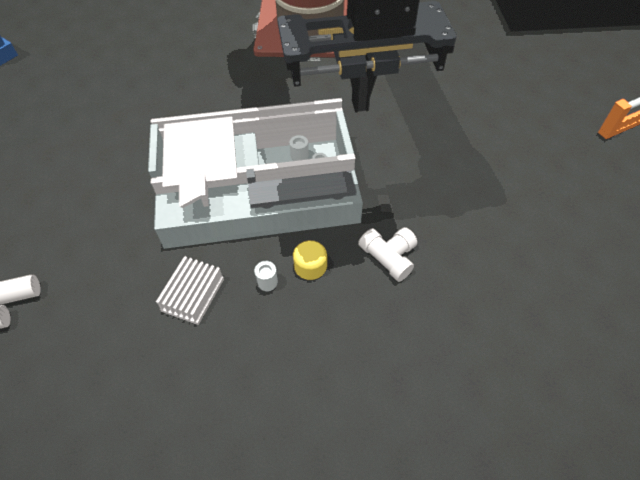

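The picture shows the door open at the left (its tab at about 193,190). The tooth is up behind it at (251,175), the loose things are where they were, and the arm is clear. The tab face sits at y = 90 mm, which is a travel of 165 mm.

```bash
python3 -c "
from cell import arm
print(arm.close_job())"
```

```text
the job is handed in; nothing more can be done
None
```

The door is open against its end stop and the catch has sprung back up behind it. I pressed the catch pad down about 10.5 mm with closed fingertips and held it there while pushing the tab until the door was well over the tooth. From then on the door held the catch down, so I raised the fingers slightly and pushed on to the stop. Then I backed off and lifted clear, and handed the job in at about 14 s.

**Last checks, from the scene camera:**
- **Door:** the tab face is at cabinet y of about 90 mm, which is a travel of about 165 mm. A further 4 mm push moved the arm almost nothing while the force rose to about 17 N, so the door is on the stop.
- **Catch:** the pad top is back at about 77 mm above the bench.
- **Loose things:** the heat sink, pipe cap, T-joint and socket are unmoved within about 3 mm, which is measurement noise.
- **Contact:** the force reading is about 0 N, with the arm well above the cabinet.

**One disagreement:** the closed fingertips turned out to sit about 23 mm higher than the reported TCP. My first descent therefore stopped short of the pad. I lowered the tool using the force reading and checked the pad height with the camera, so the press depth comes from the pad height.

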